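# Mount the bar-pull sample in the clip-in display stand

## Robot

A 6-joint arm with a two-finger parallel gripper is mounted at the origin on the work surface. World frame = base frame: x ahead of the robot, y to its left, z up, the work surface at z = 0. Lengths are in m, angles in degrees, forces in N, time in s.
With the tool pointing down it reaches from about 0.275 to 0.875 m from the base axis. Payload 12.5 kg.
Tool frame: the origin (TCP) lies at the very end of the fingers, on their centre line; the grasp point (between the pads) lies 19 mm behind it; z points along the fingers, y is the line along which they close (so a half turn about z gives the same grasp; the last joint's range is limited). The gripper opens to 85 mm and grips with 20 to 120 N. Pads are 22 mm wide; open, the fingers measure 114 mm over their backs; the gripper's body (76 mm by 85 mm) begins 54 mm behind the grasp point. The pads swing forward as they close: fully open they stand 13 mm farther back than shut.
Start: joints at [72.101, 20.094, 94.641, -0, 65.266, -4.847], TCP at [0.124, 0.536, 0.231] pointing down, gripper open.
Joint ranges: [-157.81, 157.81], [-45, 120.19], [0.68, 151.7], [-89.99, 269.99], [4.06, 180], [-164.3, 164.3]. Speed limits (degrees/s): [127.2, 127.2, 159.86, 180, 180, 180].

## Interface

Orientations are given as [roll, pitch, yaw] about the fixed x, y, z axes, in that order (R = Rz(yaw) Ry(pitch) Rx(roll)).
In Python, from station import monitor, grab_frame, camera_params, ticket, masks_of gives the robot as it stands. The module is installed in compiled form; this text tells all that it offers.
- The arm moves only by the shell command python3 -m pendant 'ROWS' [OPENING]. ROWS is JSON, a list of rows, each an object with "slide": the shift along the tool's x, y, z in m, a list of three; "twist": the turn about the tool's z in rad. In form: [{"slide": [x, y, z], "twist": twist}, ...]. A call has 1 to 20 rows; each row is the pose to reach, as a shift and turn from the pose commanded when the call began, along the tool's axes at that moment; what a row does not reach only later rows make up. A row lasts 1/10 s, in which the tool goes at most 50 mm and 8.59 degrees, less where a joint would pass 70% of its speed; a pose out of reach is approached as far as the arm can. A call with a gripper value outside its range is refused whole. OPENING is the closure, from 0 (fully open) to 1 (shut), set as the call begins (- or left out, the last holds). The fingers move at their own pace and stop on an object; the grip force is fixed at half the most. Time passes only in rows, so rows that repeat a pose let the fingers close. It gives the time, the measured TCP pose, the force, the opening and the grip force at its end, in the units of the state.
- monitor.state(): the state, without advancing time (a new reading comes with each control period).
- grab_frame(name): name is "scene" or "top" or "wrist"; returns the picture (384x512x3 uint8, red, green, blue); there is no depth.
- camera_params(name): a dict with "intrinsics" (3x3 intrinsics, pixels), "dist_coeffs" ([k1, k2, p1, p2, k3] as OpenCV has them; the pictures are not rectified), "xyz" and "attitude" of the camera in the world; the wrist camera has in their place "tool_from_camera" (4x4, takes a point from camera to tool coordinates, whose origin is the TCP and whose axes are the flange's). Camera axes: x right, y down, z forward; pixel columns grow to the right and rows downward; lengths in m; the calibration is good to about 2 mm. A picture is of the moment at which its call begins: read the wrist's pose just before it. camera_params takes no time and is no camera call.
- ticket.close_job(): hands the job in; it is judged then, once.
Trained networks look in the newest picture that a camera, given by its name, has taken for a name from the list of things; names that differ only in an ending like _2 or _b are one class to them, and where a whole thing is asked for, a point or a joint stands for the part that bears it (a point fixed in the world has none). Each returns a list of dicts, best first, with "score" (0 to 1); they miss things now and then, are a little off and sometimes report something else, mostly with a low value. They report only what shows in the picture. A call takes as long as a camera call. They do not tell look-alikes from the thing itself.
- masks_of(camera, thing): "region" (384x512 bool, what is visible of it) and "box" ([left, top, width, height] in pixels, round what is visible of it).
The state is a dict: "time": time; "q": joint angles; "joint_vel": joint speeds; "tau": joint torques, N m; "eef_pos": TCP position; "orientation": TCP orientation; "ft_force": force on the tool from outside, world axes, zero at the start; "wrist_torque": the same for the moment, N m; "grip_width": opening from 0.0 (shut) to 1.0 (fully open); "finger_force": force on a finger pad.
Only numpy, scipy, OpenCV 4.12 (cv2) and the standard library are available. Lean on these libraries where they do the work, as an engineer would, in place of code of your own. Each camera call takes 0.05 s, during which the arm holds its last target. There are 200 camera calls.

## Task

Take the sample board that carries the straight bar pull and mount it in the display stand: set it flat on the stage in front of the two sprung clips, cross rib leading, and slide it gently under them, so that both ride up over the rib and snap down behind it and the board ends home at the end stop. The stop and clips are clamped at a different depth each time, so feel for the stage and the stop and do not force the board. Let go of it there, and leave the other samples and goods where they are.

Things in the scene. Friction and masses are not known exactly. Their poses are not given: they have to be found in the camera images.
- bar_pull (a point): Centre of the straight steel bar pull (44 long, 12 wide, 12 mm high, on two legs) of a loose plywood sample board, 120 x 60 x 6 mm, 0.15 to 0.3 kg, lying flat. The point is 34 mm above the board's underside. Axes of the board: x along the bar to the board's leading edge, 92 mm ahead; the trailing edge is 28 mm behind, the sides 30 mm to either side; z up.
- rib (a point): Middle of the top of the bar-pull board's steel cross rib: over the board's full width, 3 mm high above the top face, 5 mm flat on top with 25-degree flanks (18 mm along x in all), 78 mm ahead (+x) of the bar's centre. Axes as the board's.
- seat (a point): Where the bar pull's centre belongs in the display stand, 34 mm above its stage, 46 mm above the table - for the MIDDLE setting of the carriage that bears the end stop and clips. It is clamped up to 8 mm nearer or farther along x each time and its setting is not measured: the true home is felt, within 8 mm before or beyond this point. x is the sliding direction, to the stop; z up; axes as the stand's.
- stand: Display stand fixed on the table: black stage 12 mm high, 90 mm wide. Origin at table height, 32 mm ahead of the seat point. The stage spans x -70 to +105 mm; two steel guide rails 5 mm high above it, 3 mm of play each side of the board, run from x -10 to +58, flared mouths from -33. On it the carriage: end stop 9 mm high with its face at +60 (middle setting), with two sprung steel clips.
- clip_left (a joint): Lift angle (rad) of the clip on the +y side: 0 empty, about 0.065 on the board's top (also when home), about 0.115 on the rib. Its toe is 20 mm off the centre line, 27 mm before the stop's face, 2 mm above the stage; its turned-up tip starts 48 mm before the face. Board-to-stop gap: tips met at 37 mm, rib top under the toe 17 to 8 mm, dropped behind it from 4 mm. Press 1 to 2 N; sliding takes 5 to 14 N.
- clip_right (a joint): The same for the clip on the -y side. The stage and arm give little: a board pressed down on the stage wedges against the clips and the force rises steeply, so once the stage is felt take the load off again (raise by under 1 mm) before sliding.
- round_knob (a point): 120 x 60 x 6 mm plywood board lying flat, like the bar-pull board (same cross rib), but carrying a round steel knob (32 mm wide, 32 mm high); the point is in the knob's middle, 30 mm above the table. To be left alone.
- coat_hook (a point): 120 x 60 x 6 mm plywood board lying flat, like the bar-pull board (same cross rib), but carrying a bent steel coat hook (46 mm high); the point is beside the hook, 26 mm above the table. To be left alone.
- screw_box: Open cardboard box of screws, 130 x 90 x 60 mm, origin under its centre. To be left alone.
- tape_measure: Black tape measure, 70 x 35 x 60 mm, origin under its centre. To be left alone.
- padlock: Brass padlock lying flat, 80 x 50 x 20 mm, origin under its body's centre. To be left alone.
- screwdriver: Screwdriver 150 mm long, lying on the counter. To be left alone.
- nail_jar: Jar, 70 mm wide and 100 mm high, origin under its centre. To be left alone.
- yellow_pack: Yellow pack, 80 x 110 x 90 mm, origin under its centre. To be left alone.
There are look-alikes about, which are no part of the job. What is shaped like the part that bears bar_pull but orange is not meant. Leave any red look-alike of the stand alone.

How it is judged:
By the outcome, as a careful person would: the job done as asked, in the order asked, and still so for the second after the job is handed in, with the robot touching nothing.
It also fails if it takes over 56 s, if anything falls off the work surface, if the arm or the gripper's body presses on something with over 40 N, if the wrist force passes 120 N, or if a joint passes its speed limit or range.

## Working session

There is one attempt and no reset: what is moved stays moved. The work goes in short steps, Python scripts to look and compute and a shell command to move; the robot and the scene stay as the last step left them, time stands still between calls to the robot, and variables do not carry over. Pictures are saved under pics/ and viewed, at most 10 in all, crops included, and the job is handed in when it is done.

```bash
mkdir -p pics; cat > h.py <<'E'
import numpy as np, cv2
from scipy.spatial.transform import Rotation as R
from station import monitor, grab_frame, camera_params, ticket, masks_of
E
python3 - <<'E'
from h import *
ims=[]
for c in ("scene","top"):
    im=grab_frame(c); cv2.imwrite(f"pics/{c}0.png",im[:,:,::-1]); 
    p=camera_params(c); print(c,p)
    for t in ("bar_pull","stand","rib","clip_left"):
        for m in masks_of(c,t): print(t,round(m["score"],2),m["box"],np.array(np.nonzero(m["region"])).mean(1).round(1))
print(camera_params("wrist")); print(monitor.state())
E
```

```text
scene {'intrinsics': array([[389.18168038,   0.        , 251.24000236],
       [  0.        , 389.18168038, 187.12034628],
       [  0.        ,   0.        ,   1.        ]]), 'dist_coeffs': array([-0.05335583,  0.        ,  0.        ,  0.        ,  0.        ]), 'xyz': array([ 1.05641604, -0.41650255,  0.80078256]), 'attitude': array([-1.36750631e+02,  6.89950493e-02,  5.44931414e+01])}
bar_pull 0.83 [136.9, 215.3, 38.4, 42.1] [237.9 153.7]
bar_pull 0.66 [115.8, 172.8, 26.9, 37.4] [194.3 130.7]
stand 0.7 [293.9, 167.8, 62.9, 51.0] [191.4 325.4]
stand 0.6 [249.8, 100.0, 58.2, 33.5] [117.  278.4]
rib 0.66 [117.0, 176.6, 27.4, 36.9] [194.5 130.5]
rib 0.56 [210.8, 153.2, 46.8, 25.8] [166.9 234.3]
rib 0.36 [292.1, 167.5, 68.4, 55.6] [191.9 325.5]
clip_left 0.43 [329.6, 180.7, 20.5, 18.0] [189.8 340. ]
top {'intrinsics': array([[382.38726506,   0.        , 258.44662709],
       [  0.        , 382.38726506, 188.01509899],
       [  0.        ,   0.        ,   1.        ]]), 'dist_coeffs': array([-0.113199,  0.      ,  0.      ,  0.      ,  0.      ]), 'xyz': array([ 0.29632038, -0.0110275
[... 1150 characters left out ...]
   1.00000000e+00]])}
{'time': 0.5, 'q': array([ 7.21017505e+01,  2.00953593e+01,  9.46446748e+01,  8.88793242e-06,
        6.52665648e+01, -4.84833262e+00]), 'joint_vel': array([-0.04238497, -0.19504497, -0.19902616,  0.00449627, -0.11409053,
        0.06235419]), 'tau': array([-2.12187289e-03, -5.05724216e+01, -2.91496360e+01, -1.30863746e-04,
        9.86708255e-04,  5.86382748e-05]), 'eef_pos': array([0.12416027, 0.53575223, 0.23124973]), 'orientation': array([-1.79993425e+02, -5.65777776e-04,  1.66950079e+02]), 'ft_force': array([-0.53798121, -0.16257802,  0.4479652 ]), 'wrist_torque': array([ 0.05301377, -0.0125843 , -0.03625092]), 'finger_force': 0.0, 'grip_width': 0.9959875857153221}
```

```bash
python3 - <<'E'
import cv2,numpy as np
a=cv2.imread("pics/top0.png")[100:300,130:380]; cv2.imwrite("pics/topc.png",cv2.resize(a,(750,600),interpolation=2))
b=cv2.imread("pics/scene0.png"); cv2.imwrite("pics/scenec.png",cv2.resize(b[60:300,80:400],(800,600),interpolation=2))
E
```

```text
(no output)
```

View pics/topc.png

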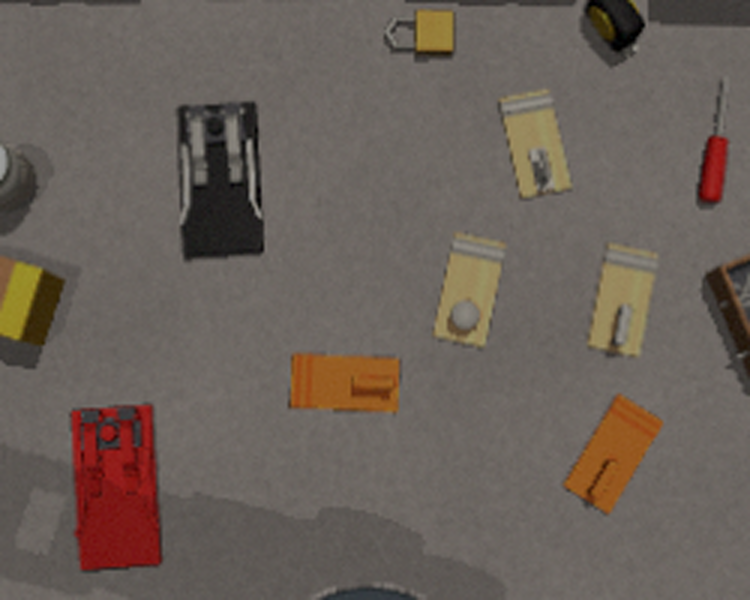

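View pics/scenec.png

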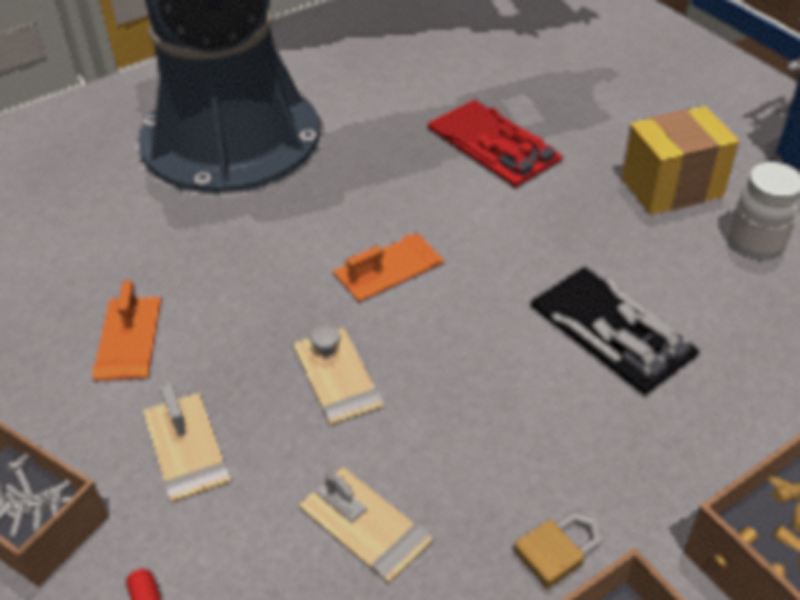

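The black stand is at about (220,180) in the top crop. The plain board with the bar is at (623,300), with the bar at (622,325) and the rib at (632,258). The knob board is at (470,290) and the hook board at (535,145). Next I convert these to world positions.

```bash
cat >> h.py <<'E'
def cam(c):
    p=camera_params(c)
    if c=="wrist":
        s=monitor.state(); Rt=R.from_euler("xyz",s["orientation"],degrees=True).as_matrix(); T=p["tool_from_camera"]
        return p["intrinsics"],p["dist_coeffs"],Rt@T[:3,:3],s["eef_pos"]+Rt@T[:3,3]
    return p["intrinsics"],p["dist_coeffs"],R.from_euler("xyz",p["attitude"],degrees=True).as_matrix(),p["xyz"]
def ray(C,px):
    K,D,M,o=C; u=cv2.undistortPoints(np.array(px,float).reshape(-1,1,2),K,D).reshape(-1,2)
    d=np.c_[u,np.ones(len(u))]@M.T; return o,d
def onz(C,px,z):
    o,d=ray(C,px); return o+d*((z-o[2])/d[:,2])[:,None]
def tri(C1,p1,C2,p2):
    o1,d1=ray(C1,p1); o2,d2=ray(C2,p2); d1=d1[0]/np.linalg.norm(d1);d2=d2[0]/np.linalg.norm(d2)
    s=np.linalg.lstsq(np.c_[d1,-d2],o2-o1,rcond=None)[0]; a=o1+s[0]*d1;b=o2+s[1]*d2
    return (a+b)/2,np.linalg.norm(a-b)
E
python3 - <<'E'
from h import *
np.set_printoptions(precision=4,suppress=True)
T=cam("top");S=cam("scene")
t=lambda x,y:(130+x/3-.33,100+y/3-.33); s=lambda x,y:(80+x/2.5-.3,60+y/2.5-.3)
print("bar",tri(T,[t(622,325)],S,[s(174,410)]), onz(T,[t(622,325)],.034))
B=onz(T,[t(608,244),t(657,255),t(638,354),t(589,345)],.006);print(B,B.mean(0)); d=(B[0]+B[1]-B[2]-B[3]);print("yaw",np.degrees(np.arctan2(d[1],d[0])))
B=onz(T,[t(178,106),t(256,101),t(264,250),t(183,258)],.012);print(B,B.mean(0));d=(B[0]+B[1]-B[2]-B[3]);print("yaw",np.degrees(np.arctan2(d[1],d[0])))
B=onz(S,[s(531,306),s(585,269),s(697,350),s(647,392)],.012);print(B,B.mean(0))
B=onz(S,[s(145,408),s(198,395),s(229,484),s(171,498)],.006);print(B,B.mean(0))
E
```

```text
bar (array([ 0.4117, -0.2768,  0.0214]), np.float64(0.002349572603320248)) [[ 0.4101 -0.2753  0.034 ]]
[[ 0.5047 -0.2667  0.006 ]
 [ 0.4928 -0.3227  0.006 ]
 [ 0.3802 -0.2989  0.006 ]
 [ 0.3899 -0.2435  0.006 ]] [ 0.4419 -0.2829  0.006 ]
yaw -11.676614206671907
[[0.6581 0.2256 0.012 ]
 [0.6647 0.136  0.012 ]
 [0.492  0.1219 0.012 ]
 [0.4818 0.2129 0.012 ]] [0.5742 0.1741 0.012 ]
yaw 4.393282248202054
[[0.503  0.1186 0.012 ]
 [0.4934 0.2086 0.012 ]
 [0.6591 0.2229 0.012 ]
 [0.6696 0.1375 0.012 ]] [0.5812 0.1719 0.012 ]
[[ 0.3797 -0.2966  0.006 ]
 [ 0.3961 -0.2437  0.006 ]
 [ 0.5139 -0.2688  0.006 ]
 [ 0.4958 -0.322   0.006 ]] [ 0.4463 -0.2828  0.006 ]
```

```bash
python3 -m pendant '[{"slide":[-0.477,-0.26,0],"twist":-0.308},{"slide":[-0.477,-0.26,0],"twist":-0.308},{"slide":[-0.477,-0.26,0],"twist":-0.308},{"slide":[-0.477,-0.26,0],"twist":-0.308},{"slide":[-0.477,-0.26,0],"twist":-0.308},{"slide":[-0.477,-0.26,0],"twist":-0.308},{"slide":[-0.477,-0.26,0],"twist":-0.308},{"slide":[-0.477,-0.26,0],"twist":-0.308},{"slide":[-0.477,-0.26,0],"twist":-0.308},{"slide":[-0.477,-0.26,0],"twist":-0.308},{"slide":[-0.477,-0.26,0],"twist":-0.308},{"slide":[-0.477,-0.26,0],"twist":-0.308},{"slide":[-0.477,-0.26,0],"twist":-0.308},{"slide":[-0.477,-0.26,0],"twist":-0.308}]' 0
python3 - <<'E'
from h import *
C=cam("wrist");im=grab_frame("wrist"); np.savez("w1.npz",*C)
cv2.imwrite("pics/w1.png",cv2.resize(im[:,:,::-1],(800,600),interpolation=2)); print(monitor.state()["eef_pos"],monitor.state()["orientation"])
E
```

```text
time: 1.9
eef_pos: [0.5294, 0.1754, 0.2312]
orientation: [180.0, -0.0, -175.4]
ft_force: [-0.5, -0.2, -0.6]
grip_width: 1.002
finger_force: 0.0
[0.52929936 0.17569343 0.23133128] [ 1.79993365e+02 -1.73590501e-02 -1.75333525e+02]
```

View pics/w1.png

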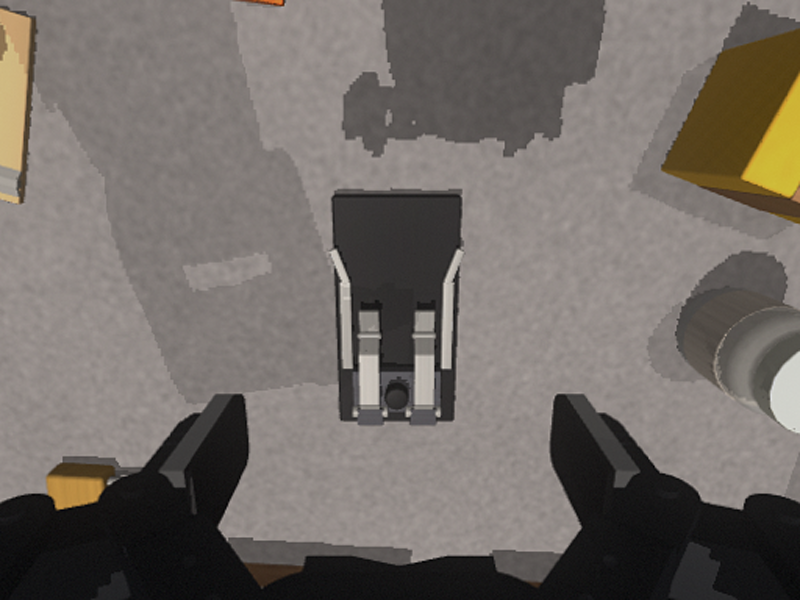

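The wrist picture shows the stand squarely. The stage near edge runs (332,196)–(462,194) and the far corners are (340,420) and (455,420). The rails run from x 348 to 447, and the clip tips are at about y 305.

```bash
python3 - <<'E'
from h import *
np.set_printoptions(precision=4,suppress=True)
z=np.load("w1.npz");C=[z[f"arr_{i}"] for i in range(4)]
w=lambda *p:[((x+.5)/1.5625-.5,(y+.5)/1.5625-.5) for x,y in p]
B=onz(C,w((332,196),(462,194),(455,420),(340,420)),.012);print(B,B.mean(0))
n=(B[0]+B[1])/2;f=(B[2]+B[3])/2;d=f-n;print("len",np.linalg.norm(d),"yaw",np.degrees(np.arctan2(d[1],d[0])))
L=onz(C,w((341,283),(346,368),(351,283),(353,368)),.017);Q=onz(C,w((454,283),(451,368),(444,283),(442,368)),.017);print(L,Q)
m=(L+Q)/2; print(m)
T=cam("top");t=lambda x,y:(130+x/3-.33,100+y/3-.33)
for a,b in zip(w((332,196),(462,194),(455,420),(340,420)),[t(183,258),t(264,250),t(256,101),t(178,106)]): print(tri(C,[a],T,[b]))
print(onz(C,w((370,311),(424,311),(370,336),(424,336),(397,372)),.018))
E
```

```text
[[0.4926 0.1268 0.012 ]
 [0.484  0.2155 0.012 ]
 [0.6576 0.2304 0.012 ]
 [0.6649 0.1405 0.012 ]] [0.5748 0.1783 0.012 ]
len 0.17350397137548898 yaw 4.733998597851543
[[0.5524 0.1363 0.017 ]
 [0.6179 0.1432 0.017 ]
 [0.5518 0.1434 0.017 ]
 [0.6175 0.1485 0.017 ]] [[0.5459 0.2165 0.017 ]
 [0.6115 0.2216 0.017 ]
 [0.5465 0.2094 0.017 ]
 [0.6121 0.2149 0.017 ]]
[[0.5491 0.1764 0.017 ]
 [0.6147 0.1824 0.017 ]
 [0.5491 0.1764 0.017 ]
 [0.6148 0.1817 0.017 ]]
(array([0.4515, 0.1618, 0.2951]), np.float64(0.0218255343283085))
(array([0.4292, 0.111 , 0.5099]), np.float64(0.08585555587148941))
(array([0.648 , 0.1788, 0.0419]), np.float64(0.09388208764003785))
(array([0.5904, 0.1731, 0.1787]), np.float64(0.05606962082572481))
[[0.5713 0.1583 0.018 ]
 [0.5682 0.1971 0.018 ]
 [0.5906 0.1595 0.018 ]
 [0.5873 0.199  0.018 ]
 [0.6176 0.1815 0.018 ]]
```

```bash
python3 -m pendant '[{"slide":[0.153,-0.441,0.07],"twist":0.288},{"slide":[0.153,-0.441,0.07],"twist":0.288},{"slide":[0.153,-0.441,0.07],"twist":0.288},{"slide":[0.153,-0.441,0.07],"twist":0.288},{"slide":[0.153,-0.441,0.07],"twist":0.288},{"slide":[0.153,-0.441,0.07],"twist":0.288},{"slide":[0.153,-0.441,0.07],"twist":0.288},{"slide":[0.153,-0.441,0.07],"twist":0.288},{"slide":[0.153,-0.441,0.07],"twist":0.288},{"slide":[0.153,-0.441,0.07],"twist":0.288},{"slide":[0.153,-0.441,0.07],"twist":0.288},{"slide":[0.153,-0.441,0.07],"twist":0.288},{"slide":[0.153,-0.441,0.07],"twist":0.288}]' 0
python3 - <<'E'
from h import *
C=cam("wrist");im=grab_frame("wrist"); np.savez("w2.npz",*C)
cv2.imwrite("pics/w2.png",cv2.resize(im[:,:,::-1],(800,600),interpolation=2)); print(monitor.state()["eef_pos"],monitor.state()["orientation"])
for t in("bar_pull","rib"):
  for m in masks_of("wrist",t): print(t,m["score"],m["box"])
E
```

```text
time: 3.25
eef_pos: [0.4134, -0.2757, 0.1616]
orientation: [180.0, 0.0, 168.2]
ft_force: [-0.4, 0.7, -0.5]
grip_width: 1.001
finger_force: 0.0
[ 0.41347596 -0.27571961  0.16159685] [-1.79997895e+02  1.55453840e-02  1.68208397e+02]
bar_pull 0.87 [174.5, 0.2, 95.2, 90.0]
bar_pull 0.86 [223.3, 141.4, 65.8, 120.0]
rib 0.58 [225.4, 144.5, 64.0, 121.1]
```

View pics/w2.png

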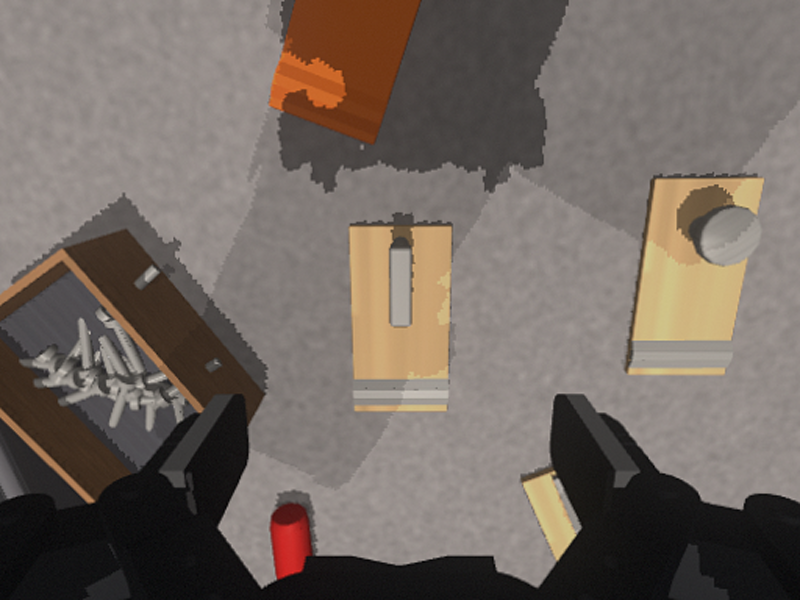

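The bar pull is confirmed: its top face is centred at (400,288), and the board's corners are (349,226), (452,225), (448,411) and (354,411). The knob board is to the right and the screw box to the left, both clear of the bar.

```bash
python3 - <<'E'
from h import *
np.set_printoptions(precision=4,suppress=True)
z=np.load("w2.npz");C=[z[f"arr_{i}"] for i in range(4)];T=cam("top")
w=lambda *p:[((x+.5)/1.5625-.5,(y+.5)/1.5625-.5) for x,y in p]
B=onz(C,w((349,226),(452,225),(448,411),(354,411)),.006);print(B,B.mean(0))
d=B[2]+B[3]-B[0]-B[1];print(np.linalg.norm(d)/2,np.degrees(np.arctan2(d[1],d[0])))
print(onz(C,w((400.5,287.5)),.04),onz(C,w((390,288),(411,288)),.04))
t=lambda x,y:(130+x/3-.33,100+y/3-.33)
print(tri(C,w((400.5,287.5)),T,[t(622.5,325)]))
print(tri(C,w((401,318)),cam("scene"),[(80+180/2.5,60+425/2.5)]))
E
```

```text
[[ 0.3785 -0.2975  0.006 ]
 [ 0.39   -0.2394  0.006 ]
 [ 0.5073 -0.2628  0.006 ]
 [ 0.4949 -0.3219  0.006 ]] [ 0.4427 -0.2804  0.006 ]
0.11932132889071652 -11.565647313791596
[[ 0.4112 -0.2741  0.04  ]] [[ 0.4103 -0.2796  0.04  ]
 [ 0.4126 -0.2687  0.04  ]]
(array([ 0.4093, -0.2735,  0.046 ]), np.float64(0.0006732136553623569))
(array([ 0.4342, -0.2787,  0.021 ]), np.float64(0.0002903857265766533))
```

```bash
python3 -m pendant '[{"slide":[0.0026,0.001,0.05],"twist":-0.003},{"slide":[0.0026,0.001,0.1],"twist":-0.003},{"slide":[0.0026,0.001,0.13],"twist":-0.003},{"slide":[0.0026,0.001,0.1456],"twist":-0.003},{"slide":[0.0026,0.001,0.1456],"twist":-0.003},{"slide":[0.0026,0.001,0.1456],"twist":-0.003}]' 0
python3 -m pendant '[{"slide":[0,0,0],"twist":0},{"slide":[0,0,0],"twist":0},{"slide":[0,0,0],"twist":0},{"slide":[0,0,0],"twist":0},{"slide":[0,0,0],"twist":0},{"slide":[0,0,0],"twist":0},{"slide":[0,0,0],"twist":0},{"slide":[0,0,0],"twist":0},{"slide":[0,0,0],"twist":0},{"slide":[0,0,0],"twist":0}]' 1
```

```text
time: 4.0
eef_pos: [0.411, -0.2754, 0.0162]
orientation: [-180.0, 0.0, 168.3]
ft_force: [0.3, -0.0, -0.2]
grip_width: 1.004
finger_force: 0.0
time: 5.0
eef_pos: [0.4108, -0.2756, 0.016]
orientation: [-180.0, 0.0, 168.3]
ft_force: [-1.3, 1.8, 5.7]
grip_width: 0.127
finger_force: 59.2
```

```bash
python3 -m pendant '[{"slide":[0,0,-0.01],"twist":0},{"slide":[0,0,-0.04],"twist":0},{"slide":[0,0,-0.08],"twist":0},{"slide":[0,0,-0.12],"twist":0},{"slide":[0,0,-0.12],"twist":0}]'
python3 -m pendant '[{"slide":[0.002,0.02,0],"twist":-0.02},{"slide":[0.006,0.055,0],"twist":-0.05},{"slide":[0.01,0.095,0],"twist":-0.08},{"slide":[0.014,0.135,0],"twist":-0.11},{"slide":[0.019,0.18,0],"twist":-0.14},{"slide":[0.024,0.225,0],"twist":-0.17},{"slide":[0.029,0.27,0],"twist":-0.2},{"slide":[0.034,0.315,0],"twist":-0.23},{"slide":[0.039,0.36,0],"twist":-0.26},{"slide":[0.043,0.4,0],"twist":-0.286},{"slide":[0.0465,0.43,0.02],"twist":-0.286},{"slide":[0.0476,0.4437,0.05],"twist":-0.286},{"slide":[0.0476,0.4437,0.078],"twist":-0.286},{"slide":[0.0476,0.4437,0.078],"twist":-0.286},{"slide":[0.0476,0.4437,0.078],"twist":-0.286}]'
python3 - <<'E'
from h import *
C=cam("wrist");im=grab_frame("wrist"); np.savez("w3.npz",*C)
cv2.imwrite("pics/w3.png",cv2.resize(im[:,:,::-1],(800,600),interpolation=2)); print(monitor.state()["eef_pos"],monitor.state()["orientation"])
cv2.imwrite("pics/scene3.png",grab_frame("scene")[:,:,::-1]);cv2.imwrite("pics/top3.png",grab_frame("top")[:,:,::-1])
E
```

```text
time: 5.5
eef_pos: [0.4125, -0.277, 0.1407]
orientation: [-179.8, 0.4, 168.3]
ft_force: [0.4, -0.8, -1.3]
grip_width: 0.125
finger_force: 58.6
time: 7.0
eef_pos: [0.454, 0.1683, 0.0578]
orientation: [-180.0, -0.1, -175.4]
ft_force: [0.7, -0.5, -0.1]
grip_width: 0.127
finger_force: 58.7
[0.45460232 0.16836593 0.05854285] [ 1.79995629e+02  2.89648122e-02 -1.75373434e+02]
```

View pics/w3.png

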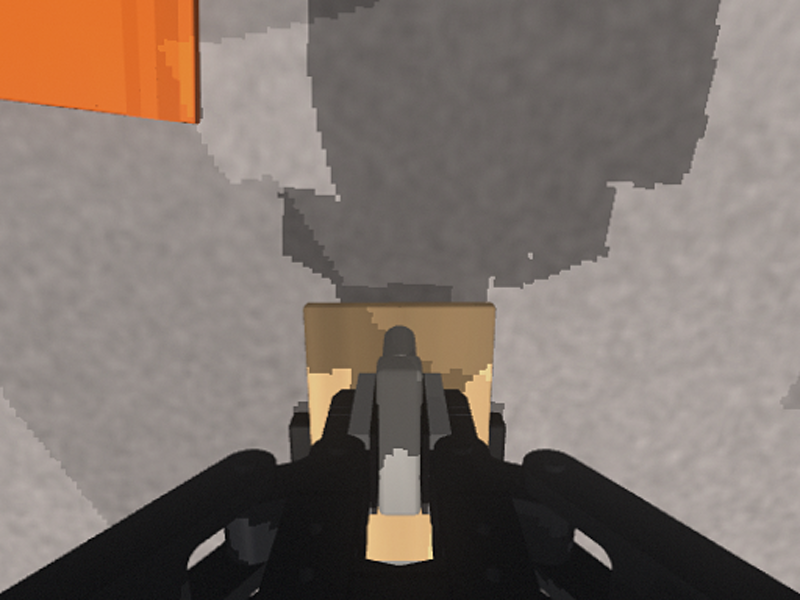

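```bash
python3 - <<'E'
from h import *
np.set_printoptions(precision=4,suppress=True)
z=np.load("w3.npz");C=[z[f"arr_{i}"] for i in range(4)]
w=lambda *p:[((x+.5)/1.5625-.5,(y+.5)/1.5625-.5) for x,y in p]
B=onz(C,w((304,304),(496,304),(308,440),(491,440)),.0485);print(B,(B[0]+B[1])/2,np.linalg.norm(B[1]-B[0]))
a=cv2.imread("pics/top3.png")[115:215,170:270];b=cv2.imread("pics/scene3.png")[150:250,230:370]
cv2.imwrite("pics/c3.png",np.hstack([cv2.resize(a,(400,400),interpolation=2),cv2.resize(b,(400,286),interpolation=2)[:286] if 0 else cv2.copyMakeBorder(cv2.resize(b,(400,286),interpolation=2),0,114,0,0,0)]))
E
```

```text
[[0.428  0.1373 0.0485]
 [0.4232 0.196  0.0485]
 [0.4753 0.14   0.0485]
 [0.4703 0.2007 0.0485]] [0.4256 0.1667 0.0485] 0.05882530453761612
```

View pics/c3.png

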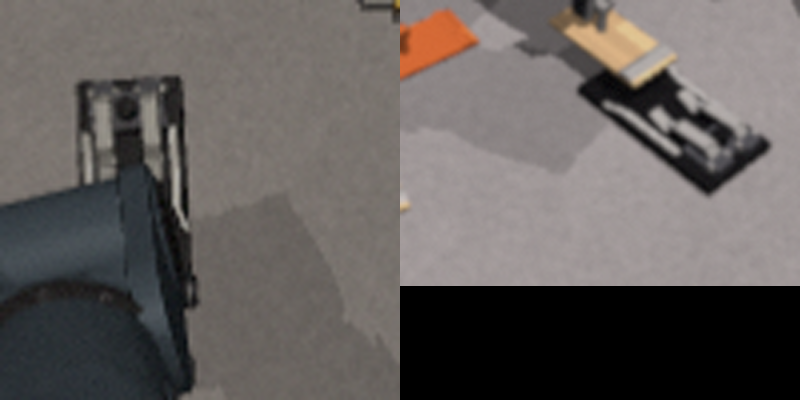

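The board hangs square and on the stand's centreline within about 1 mm: its trailing edge in the wrist view runs (304,304)–(496,304). Next I descend and feel for the stage.

```bash
python3 -m pendant '[{"slide":[0,0,0.012],"twist":0},{"slide":[0,0,0.024],"twist":0},{"slide":[0,0,0.027],"twist":0},{"slide":[0,0,0.027],"twist":0},{"slide":[0,0,0.027],"twist":0}]'
for i in 1 2; do python3 - <<'E'
from h import *
s=monitor.state();print(s["ft_force"].round(2),s["wrist_torque"].round(2),s["eef_pos"].round(4))
E
done; python3 -m pendant '[{"slide":[0,0,0.0005],"twist":0},{"slide":[0,0,0.001],"twist":0},{"slide":[0,0,0.001],"twist":0},{"slide":[0,0,0.001],"twist":0}]'
```

```text
time: 7.65
eef_pos: [0.4543, 0.1685, 0.0306]
orientation: [-180.0, -0.0, -175.4]
ft_force: [0.0, -0.6, -0.6]
grip_width: 0.123
finger_force: 58.7
[ 0.03 -0.65 -0.6 ] [0.03 0.1  0.03] [0.4543 0.1685 0.0306]
[ 0.03 -0.65 -0.6 ] [0.03 0.1  0.03] [0.4543 0.1685 0.0306]
time: 8.05
eef_pos: [0.4543, 0.1686, 0.0298]
orientation: [180.0, 0.0, -175.3]
ft_force: [-0.2, 0.1, -1.9]
grip_width: 0.124
finger_force: 58.7
```

```bash
python3 -m pendant '[{"slide":[0,0,0.0005],"twist":0},{"slide":[0,0,0.0007],"twist":0},{"slide":[0,0,0.0007],"twist":0}]'; python3 -m pendant '[{"slide":[0,0,0.0005],"twist":0},{"slide":[0,0,0.0007],"twist":0},{"slide":[0,0,0.0007],"twist":0}]'
```

```text
time: 8.35
eef_pos: [0.4542, 0.1686, 0.029]
orientation: [-180.0, -0.0, -175.3]
ft_force: [0.4, -1.1, -0.5]
grip_width: 0.125
finger_force: 58.7
time: 8.65
eef_pos: [0.4543, 0.1686, 0.0283]
orientation: [-180.0, -0.0, -175.3]
ft_force: [0.7, 0.7, -1.5]
grip_width: 0.128
finger_force: 58.8
```

```bash
python3 -m pendant '[{"slide":[0,0,0.0005],"twist":0},{"slide":[0,0,0.0005],"twist":0},{"slide":[0,0,0.0005],"twist":0}]'; python3 -m pendant '[{"slide":[0,0,0.0005],"twist":0},{"slide":[0,0,0.0005],"twist":0},{"slide":[0,0,0.0005],"twist":0}]'
```

```text
time: 8.95
eef_pos: [0.4542, 0.1686, 0.0279]
orientation: [-180.0, -0.0, -175.3]
ft_force: [-2.4, -1.6, 4.1]
grip_width: 0.124
finger_force: 59.5
time: 9.25
eef_pos: [0.454, 0.1686, 0.0277]
orientation: [-180.0, -0.0, -175.3]
ft_force: [-5.7, -1.2, 11.7]
grip_width: 0.126
finger_force: 60.5
```

Contact with the stage came at TCP z of about 0.028. I take the load off and slide slowly into the rails.

```bash
python3 -m pendant '[{"slide":[0,0,-0.0008],"twist":0},{"slide":[0,0,-0.0008],"twist":0},{"slide":[0,0,-0.0008],"twist":0}]'; python3 -m pendant '[{"slide":[-0.002,0,0],"twist":0},{"slide":[-0.004,0,0],"twist":0},{"slide":[-0.006,0,0],"twist":0},{"slide":[-0.008,0,0],"twist":0},{"slide":[-0.01,0,0],"twist":0},{"slide":[-0.01,0,0],"twist":0}]'
```

```text
time: 9.55
eef_pos: [0.4544, 0.1686, 0.028]
orientation: [180.0, 0.0, -175.3]
ft_force: [0.2, 0.4, -0.2]
grip_width: 0.128
finger_force: 58.9
time: 10.15
eef_pos: [0.4648, 0.1694, 0.0281]
orientation: [180.0, 0.1, -175.4]
ft_force: [-0.1, -0.8, -0.3]
grip_width: 0.128
finger_force: 58.9
```

```bash
python3 -m pendant '[{"slide":[-0.002,0,0],"twist":0},{"slide":[-0.004,0,0],"twist":0},{"slide":[-0.006,0,0],"twist":0},{"slide":[-0.008,0,0],"twist":0},{"slide":[-0.01,0,0],"twist":0},{"slide":[-0.01,0,0],"twist":0}]'
python3 - <<'E'
from h import *
b=grab_frame("scene")[:,:,::-1][150:240,250:370]; cv2.imwrite("pics/c4.png",cv2.resize(b,(800,600),interpolation=2))
E
```

```text
time: 10.75
eef_pos: [0.4746, 0.1702, 0.0281]
orientation: [180.0, 0.0, -175.4]
ft_force: [-0.3, 0.1, -1.1]
grip_width: 0.125
finger_force: 58.9
```

View pics/c4.png

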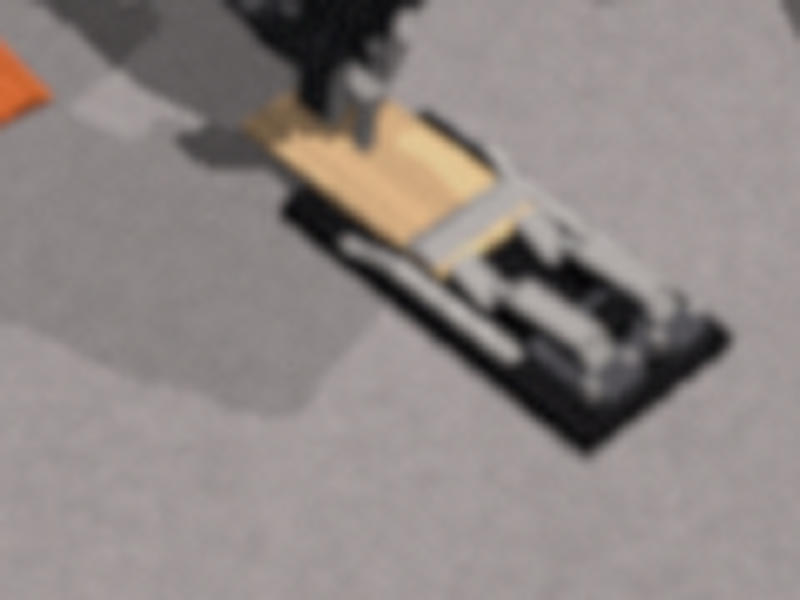

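The board sits between the rails with its leading edge at about (490,240), just before the clip tips at (470,275) and (535,225). I slide on, watching the force.

```bash
for k in 1 2; do python3 -m pendant '[{"slide":[-0.002,0,0],"twist":0},{"slide":[-0.004,0,0],"twist":0},{"slide":[-0.006,0,0],"twist":0},{"slide":[-0.006,0,0],"twist":0}]'|egrep -v "grip|orien"; done
```

```text
time: 11.2
eef_pos: [0.4806, 0.1707, 0.0281]
ft_force: [-0.1, 0.2, -0.6]
finger_force: 58.9
time: 11.6
eef_pos: [0.4864, 0.1712, 0.0281]
ft_force: [-0.7, -0.7, -0.5]
finger_force: 59.0
```

```bash
for k in 1 2 3; do python3 -m pendant '[{"slide":[-0.0015,0,0],"twist":0},{"slide":[-0.003,0,0],"twist":0},{"slide":[-0.004,0,0],"twist":0},{"slide":[-0.004,0,0],"twist":0}]'|egrep -v "grip|orien"; done
```

```text
time: 12.0
eef_pos: [0.4874, 0.1712, 0.028]
ft_force: [-15.8, -0.6, 15.7]
finger_force: 61.0
time: 12.4
eef_pos: [0.4908, 0.1714, 0.028]
ft_force: [-19.6, -1.4, 17.3]
finger_force: 61.4
time: 12.8
eef_pos: [0.4941, 0.1716, 0.028]
ft_force: [-23.1, -1.5, 22.3]
finger_force: 61.9
```

```bash
python3 -m pendant '[{"slide":[0,0,-0.0006],"twist":0},{"slide":[0,0,-0.0006],"twist":0},{"slide":[0,0,-0.0006],"twist":0}]'
python3 - <<'E'
from h import *
print(monitor.state()["wrist_torque"])
b=grab_frame("scene")[:,:,::-1][150:240,250:370]; cv2.imwrite("pics/c5.png",cv2.resize(b,(800,600),interpolation=2))
E
```

```text
time: 13.1
eef_pos: [0.4949, 0.1717, 0.028]
orientation: [-179.9, -0.4, -175.3]
ft_force: [-15.9, 0.6, 8.1]
grip_width: 0.125
finger_force: 60.1
[-0.11595649  2.25332777 -0.0124628 ]
```

View pics/c5.png

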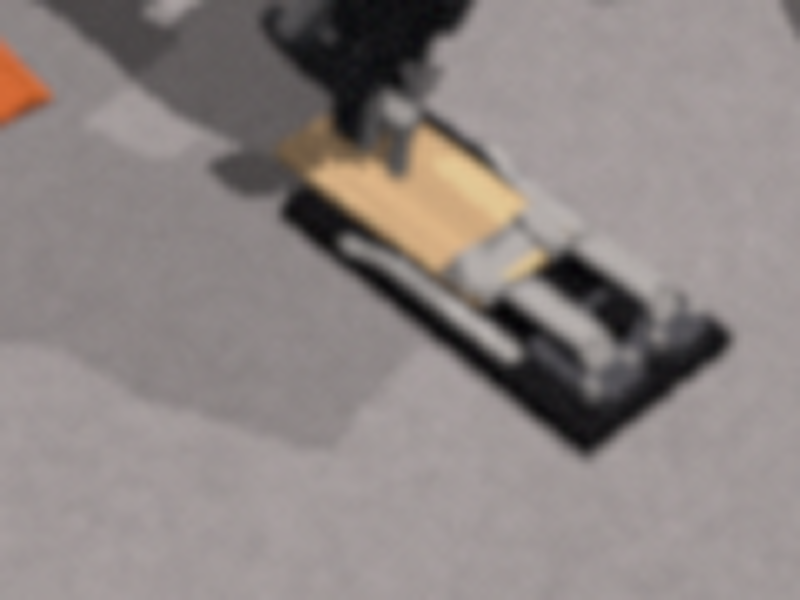

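The clips are now riding onto the rib, and taking the load off halved the force. I ease up slightly more and slide on.

```bash
python3 -m pendant '[{"slide":[0,0,-0.0005],"twist":0},{"slide":[0,0,-0.0005],"twist":0},{"slide":[0,0,-0.0005],"twist":0}]'|egrep -v "grip"
for k in 1 2; do python3 -m pendant '[{"slide":[-0.001,0,0],"twist":0},{"slide":[-0.002,0,0],"twist":0},{"slide":[-0.003,0,0],"twist":0},{"slide":[-0.003,0,0],"twist":0}]'|egrep -v "grip"; done
```

```text
time: 13.45
eef_pos: [0.495, 0.1717, 0.0284]
orientation: [-180.0, -0.4, -175.3]
ft_force: [-13.9, -0.7, 4.0]
finger_force: 59.6
time: 13.85
eef_pos: [0.4997, 0.1721, 0.0287]
orientation: [-180.0, -0.2, -175.3]
ft_force: [-5.5, -1.2, 0.9]
finger_force: 59.0
time: 14.25
eef_pos: [0.5014, 0.1722, 0.0284]
orientation: [-180.0, -0.4, -175.3]
ft_force: [-12.1, -1.0, 2.8]
finger_force: 59.4
```

```bash
for k in 1 2 3; do python3 -m pendant '[{"slide":[-0.001,0,0],"twist":0},{"slide":[-0.002,0,0],"twist":0},{"slide":[-0.003,0,0],"twist":0},{"slide":[-0.003,0,0],"twist":0}]'|egrep -v "grip"; done
```

```text
time: 14.65
eef_pos: [0.5042, 0.1724, 0.0283]
orientation: [-180.0, -0.4, -175.3]
ft_force: [-12.7, -1.0, 3.8]
finger_force: 59.5
time: 15.05
eef_pos: [0.5078, 0.1727, 0.0284]
orientation: [-180.0, -0.3, -175.3]
ft_force: [-8.9, -1.1, 2.3]
finger_force: 59.2
time: 15.45
eef_pos: [0.5114, 0.1731, 0.0286]
orientation: [-180.0, -0.2, -175.3]
ft_force: [-6.5, -0.3, 0.0]
finger_force: 59.0
```

```bash
for k in 1 2 3; do python3 -m pendant '[{"slide":[-0.001,0,0],"twist":0},{"slide":[-0.002,0,0],"twist":0},{"slide":[-0.003,0,0],"twist":0},{"slide":[-0.003,0,0],"twist":0}]'|egrep -v "grip"; done
```

```text
time: 15.85
eef_pos: [0.5151, 0.1734, 0.0287]
orientation: [-180.0, -0.1, -175.3]
ft_force: [-4.0, -1.1, -1.1]
finger_force: 58.7
time: 16.25
eef_pos: [0.5193, 0.1738, 0.0291]
orientation: [180.0, 0.0, -175.3]
ft_force: [-0.5, 0.2, -3.8]
finger_force: 58.4
time: 16.65
eef_pos: [0.5218, 0.174, 0.0291]
orientation: [-180.0, -0.0, -175.4]
ft_force: [-3.2, -0.5, -2.9]
finger_force: 58.6
```

```bash
for k in 1 2 3; do python3 -m pendant '[{"slide":[-0.0005,0,0],"twist":0},{"slide":[-0.001,0,0],"twist":0},{"slide":[-0.001,0,0],"twist":0}]'|egrep -v "grip"; done
```

```text
time: 16.95
eef_pos: [0.5231, 0.1742, 0.0292]
orientation: [180.0, 0.0, -175.3]
ft_force: [-4.2, -0.6, -3.7]
finger_force: 58.5
time: 17.25
eef_pos: [0.5235, 0.1742, 0.0291]
orientation: [-180.0, -0.1, -175.3]
ft_force: [-6.4, -0.4, -2.2]
finger_force: 58.7
time: 17.55
eef_pos: [0.5235, 0.1742, 0.0289]
orientation: [-180.0, -0.2, -175.3]
ft_force: [-11.8, -0.4, 1.3]
finger_force: 59.1
```

Forward motion stops at x 0.5235 while the force rises, so the board is at the end stop. I lower it onto the stage and check.

```bash
python3 -m pendant '[{"slide":[-0.0003,0,0.0004],"twist":0},{"slide":[-0.0003,0,0.0007],"twist":0},{"slide":[-0.0003,0,0.0007],"twist":0}]'|egrep -v "grip"
python3 -m pendant '[{"slide":[0.0008,0,0],"twist":0},{"slide":[0.0008,0,0],"twist":0},{"slide":[0.0008,0,0],"twist":0}]'|egrep -v "grip"
python3 - <<'E'
from h import *
b=grab_frame("scene")[:,:,::-1][150:240,250:370]; cv2.imwrite("pics/c6.png",cv2.resize(b,(800,600),interpolation=2))
E
```

```text
time: 17.85
eef_pos: [0.5232, 0.1742, 0.0282]
orientation: [-180.0, -0.3, -175.3]
ft_force: [-14.0, -0.5, 4.9]
finger_force: 59.5
time: 18.15
eef_pos: [0.5233, 0.1742, 0.0284]
orientation: [-180.0, -0.2, -175.3]
ft_force: [-10.8, -0.4, 1.6]
finger_force: 59.1
```

View pics/c6.png

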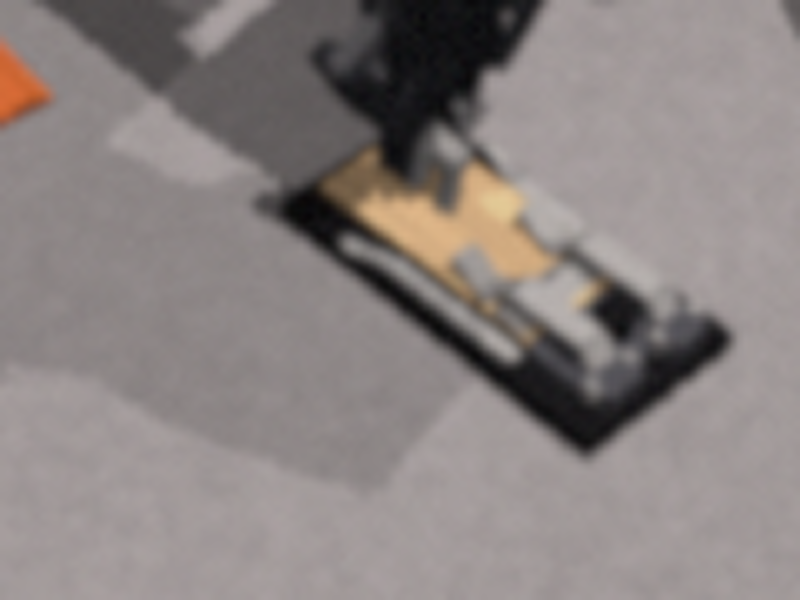

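The rib at (560,275) is under or past the clips, and the felt distances agree (tips met at 0.4868 and home at 0.5235, which is 37 mm). I release and rise to look closely.

```bash
python3 -m pendant '[{"slide":[0,0,0],"twist":0},{"slide":[0,0,0],"twist":0},{"slide":[0,0,0],"twist":0},{"slide":[0,0,0],"twist":0},{"slide":[0,0,0],"twist":0}]' 0.4
python3 -m pendant '[{"slide":[0,0,-0.02],"twist":0},{"slide":[0,0,-0.06],"twist":0},{"slide":[0,0,-0.1],"twist":0},{"slide":[0,0,-0.14],"twist":0},{"slide":[0,0,-0.14],"twist":0},{"slide":[0,0,-0.14],"twist":0}]' 0
python3 - <<'E'
from h import *
C=cam("wrist");im=grab_frame("wrist"); np.savez("w4.npz",*C)
cv2.imwrite("pics/w4.png",cv2.resize(im[140:320,136:376,::-1],(800,600),interpolation=2))
E
```

```text
time: 18.7
eef_pos: [0.5248, 0.1743, 0.0286]
orientation: [180.0, 0.0, -175.3]
ft_force: [0.6, 0.9, -0.4]
grip_width: 0.601
finger_force: 0.0
time: 19.3
eef_pos: [0.5248, 0.1744, 0.1691]
orientation: [180.0, 0.1, -175.3]
ft_force: [-0.4, -0.1, -0.8]
grip_width: 0.999
finger_force: 0.0
```

View pics/w4.png

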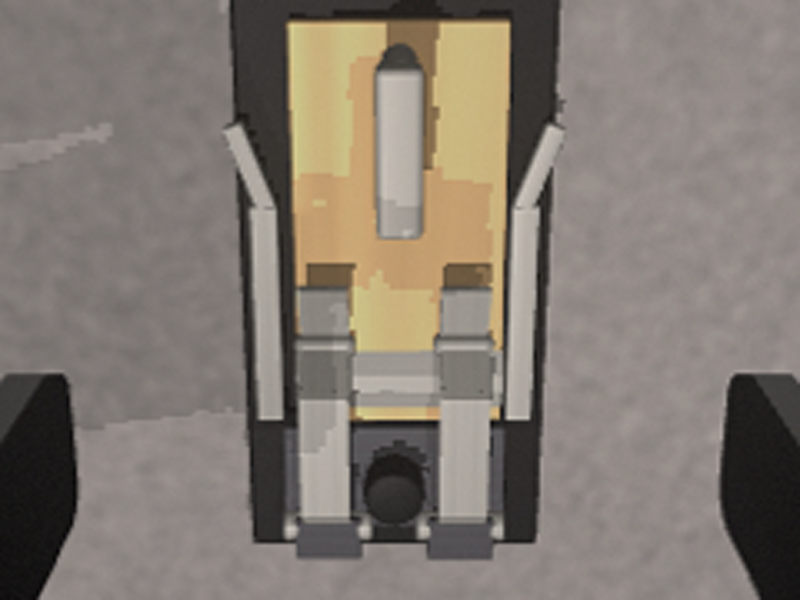

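The board is home: its leading edge meets the stop at y≈420, and both clip toes (y≈338) sit behind the rib (y≈352). The gripper is clear.

```bash
python3 -c "
from station import ticket; print(ticket.close_job())"
```

```text
the job is handed in; nothing more can be done
None
```

The bar-pull board is in the display stand, resting against the end stop with both clips snapped down behind its rib; I let go of it, left everything else alone, and handed the job in after about 19 s. The slide force briefly reached about 23 N, above the 5–14 N given for sliding, until I took the downward load off.

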